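# Dock the cup-lid caddy and pin it

## Task

Take the wooden push stick and, with it alone and never touching the caddy of clean lids with the gripper, feed the caddy along the rail until it is fully home against the stop arch and flush with the rail; bring it against the rail early and keep it pressed there over the last half of the way. Then lay the stick flat on the counter, clear of caddy and dock, take the locking pin from its block and put it down through the hole in the arch and the eye of the caddy's tongue until its collar sits on the arch, and let go. Leave everything else on the counter where it is.

Things in the scene. Friction and masses are not known exactly. Their poses are not given: they have to be found in the camera images.
- dock: Aluminium dock fixed to the counter (place varies). Origin on the counter in the corner where the rail's face (plane x=0) meets the stop's face (plane y=0). Its +y is the feed direction, +x points from caddy to rail. Rail: a bar 28 mm tall, 18 mm thick (x 0 to 18), from y -280 to +50 mm. A caddy that is home has its side on x=0 and its front on y=0.
- lug_hole (a point): Centre of the 18 mm through hole in the stop arch's top plate, on its upper face, 60 mm above the counter; in the dock frame at x -55, y 25 mm. Arch: x -110 to 0, y 0 to 50 mm, an 8 mm thick plate on two 24 mm wide posts 62 mm apart, 52 mm tall. The caddy's tongue passes 8 mm under the plate.
- caddy_front (a point): Bottom front corner, rail side, of the loose black lid caddy (0.35 to 0.65 kg): open box 110 mm wide, 120 mm long, 60 mm tall. Own +y to its front, +x to the rail. Starts 110 to 145 mm short of the stop, 2 to 22 mm off the rail, within 0.06 rad of square.
- caddy_eye (a point): Centre of the 20 mm eye in the caddy's tongue, upper face, 44 mm above the counter, on the caddy's centre line 25 mm ahead of its front face. The steel tongue is 48 mm wide, 6 mm thick and sticks out 46 mm. With the caddy home the eye lies under lug_hole.
- caddy_rear (a point): Bottom rear corner of the caddy on the rail side, 120 mm behind caddy_front.
- caddy_pocket (a point): Middle of the push pocket on the caddy's rear face, on that face, 20 mm above the counter and 65 mm from the caddy's rail side. The pocket is open to the rear and above: two 8 mm thick cheeks, 36 mm apart, stand 26 mm out of the rear face from 10 to 46 mm height. Axes as the caddy's.
- stick_mid (a point): Middle (15 mm above its underside) of the loose wooden push stick, 170 mm long, 22 mm wide, 30 mm tall, 90 g, lying flat on the counter. Own x runs along it to the square pushing tip, z up. From 42 mm behind the middle to the tip it is a square bar, behind that a round 22 mm tail. Grip it across its width near the middle.
- stick_tip (a point): Centre of the push stick's tip face, 85 mm from its middle.
- pin_grip (a point): Centre of the black round handle (24 mm thick, 54 mm tall) of the loose steel locking pin, 110 mm tall overall, 0.1 kg. Its own z points up from tip to handle. Starts upright in its parking block. The collar's underside is 33 mm below this point, the tip 83 mm below, the handle's top 27 mm above.
- pin_collar (a point): Point on the pin's axis at the underside of its 34 mm wide, 6 mm thick collar. The shank below is 14 mm thick and 50 mm long, with a tapered last 8 mm. When the pin is home this point coincides with lug_hole.
- pin_block: Fixed wooden parking block for the pin, 80 x 80 mm, 55 mm tall, with a through hole of 18 mm in its middle; origin at the centre of its underside. The pin's collar rests on its top.
- cup_stack: Bystander: tall stack of brown paper cups, upside down, 82 wide, 157 tall (mm); origin at its underside.
- paper_cup: Bystander: single brown paper cup, upside down, 80 wide, 85 tall (mm); origin at its underside.
- mug: Bystander: white mug, 76 wide, 85 tall (mm); origin at its underside.
- jar: Bystander: glass jar, 68 wide, 90 tall (mm); origin at its underside.
- creamer: Bystander: white can, 60 wide, 100 tall (mm); origin at its underside.
- lid_stack: Bystander: stack of white cup lids, 88 wide, 45 tall (mm); origin at its underside.
- spoon: Bystander: steel spoon, 170 long, lying flat (mm); origin at its underside.
Not all that is in view belongs to the job. What is shaped like the part that bears pin_grip but blue or red is not meant.

How it is judged:
By the outcome, as a careful person would: the job done as asked, in the order asked, and still so for the second after the job is handed in, with the robot touching nothing.
It also fails if it takes over 72 s, if anything falls off the work surface, if the arm or the gripper's body presses on something with over 40 N, if the wrist force passes 120 N, or if a joint passes its speed limit or range.

## Robot

A 6-joint arm with a two-finger parallel gripper is mounted at the origin on the work surface. World frame = base frame: x ahead of the robot, y to its left, z up, the work surface at z = 0. Lengths are in m, angles in rad, forces in N, time in s.
With the tool pointing down it reaches from about 0.425 to 0.95 m from the base axis. Payload 3.5 kg.
Tool frame: the origin (TCP) lies midway between the tips of the shut fingers; the grasp point (between the pads) lies 19 mm behind it; z points along the fingers, y is the line along which they close (so a half turn about z gives the same grasp; the last joint's range is limited). The gripper opens to 85 mm and grips with 20 to 120 N. Pads are 22 mm wide; open, the fingers measure 114 mm over their backs; the gripper's body (76 mm by 85 mm) begins 54 mm behind the grasp point. The pads swing forward as they close: fully open they stand 13 mm farther back than shut.
Start: joints at [1.026, 0.286, 1.577, -0, 1.279, -0.15], TCP at [0.26, 0.623, 0.231] pointing down, gripper open.
Joint ranges: [-2.77, 2.77], [-0.9, 2.22], [0.21, 2.48], [-1.53, 4.67], [0.24, 2.81], [-2.84, 2.84]. Speed limits (rad/s): [2.79, 2.79, 3.14, 3.14, 3.14, 3.14].

## Interface

Orientations are given as a unit quaternion [x, y, z, w].
In Python, from plant import get_state, read_camera, ctrl gives the robot as it stands.
- The arm moves only by the shell command python3 -m crank 'ROWS' [FORCE]. ROWS is JSON, a list of rows, each a list of 3 entries, a list of its own where there are three numbers: the shift along the tool's x, y, z in mm, then the turn about the tool's z in degrees, then the closure in counts, from 0 (fully open) to 255 (shut). In form: [[[tx, ty, tz], yaw, claw], ...]. A call has 1 to 10 rows; each row is the pose to reach, as a shift and turn from the pose commanded when the call began, along the tool's axes at that moment; what a row does not reach only later rows make up. A row lasts 1/10 s, in which the tool goes at most 50 mm and 8.59 degrees, less where a joint would pass 70% of its speed; a pose out of reach is approached as far as the arm can. A call with a gripper value outside its range is refused whole. The fingers move at their own pace and stop on an object; FORCE is the grip in N (left out, the last holds). Time passes only in rows, so rows that repeat a pose let the fingers close. It gives the time, the measured TCP pose, the force, the opening and the grip force at its end, in the units of the state.
- get_state(): the state, without advancing time (a new reading comes with each control period).
- read_camera(name): name is "scene" or "top"; returns a dict with "frame" (480x640x3 uint8, blue, green, red), "range_z" (480x640 float32, m along the optical axis (not along the pixel's ray), 0 where there is no reading), "vfov" (degrees; the focal length in pixels is half the picture's height over the tangent of half this angle, whatever the lens; pixels are square), "cx", "cy" (the principal point, pixels), "origin" and "orientation" of the camera in the world. Camera axes: x right, y down, z forward; pixel columns grow to the right and rows downward; lengths in m; the calibration is good to about 2 mm. A picture is of the moment at which its call begins.
- ctrl.sign_off(): hands the job in; it is judged then, once.
The state is a dict: "time": time; "qpos": joint angles; "dq": joint speeds; "joint_efforts": joint torques, N m; "eef_pos": TCP position; "tcp_rot": TCP orientation; "contact_force": force on the tool from outside, world axes, zero at the start; "wrist_torque": the same for the moment, N m; "opening": opening from 0.0 (shut) to 1.0 (fully open); "finger_force": force on a finger pad.
Only numpy, scipy, OpenCV 4.12 (cv2) and the standard library are available. Lean on these libraries where they do the work, as an engineer would, in place of code of your own. Each camera call takes 0.05 s, during which the arm holds its last target. There are 200 camera calls.

## Working session

There is one attempt and no reset: what is moved stays moved. The work goes in short steps, Python scripts to look and compute and a shell command to move; the robot and the scene stay as the last step left them, time stands still between calls to the robot, and variables do not carry over. Pictures are saved under pics/ and viewed, at most 10 in all, crops included, and the job is handed in when it is done.

```bash
mkdir -p pics
cat > h.py <<'E'
import numpy as np, cv2
from plant import get_state, read_camera, ctrl
from scipy.spatial.transform import Rotation as R
def cam(n):
    d=read_camera(n); h,w=d["frame"].shape[:2]
    d["f"]=h/2/np.tan(np.radians(d["vfov"])/2); d["R"]=R.from_quat(d["orientation"]).as_matrix(); d["o"]=np.array(d["origin"]); return d
def ray(d,uv):
    uv=np.atleast_2d(uv).astype(float)
    r=np.c_[(uv[:,0]-d["cx"])/d["f"],(uv[:,1]-d["cy"])/d["f"],np.ones(len(uv))]
    return r@d["R"].T
def onz(d,uv,z):
    r=ray(d,uv); return d["o"]+r*((z-d["o"][2])/r[:,2])[:,None]
def proj(d,p):
    c=(np.atleast_2d(p)-d["o"])@d["R"]; return np.c_[c[:,0]/c[:,2]*d["f"]+d["cx"],c[:,1]/c[:,2]*d["f"]+d["cy"]]
def cloud(d):
    v,u=np.mgrid[0:480,0:640]; z=d["range_z"]
    r=ray(d,np.c_[u.ravel(),v.ravel()])
    return (d["o"]+r*z.reshape(-1,1)).reshape(480,640,3)
E
python3 - <<'E'
from h import *
for n in("scene","top"):
    d=cam(n); cv2.imwrite(f"pics/{n}0.png",d["frame"]); print(n,d["vfov"],d["cx"],d["cy"],d["o"],d["R"].round(3).tolist(),(d["range_z"]>0).mean())
    np.savez(f"{n}0.npz",**{k:v for k,v in d.items()})
print(get_state())
E
```

```text
scene 43.738967560469916 324.39739380515454 247.20391024281176 [1.32289879 1.22163139 1.00353799] [[-0.838, 0.296, -0.458], [0.546, 0.459, -0.701], [0.003, -0.838, -0.546]] 0.97787109375
top 56.36318608123291 329.19438982148864 235.21783014573495 [0.45276012 0.00928936 1.35970287] [[-0.015, -0.997, 0.082], [-1.0, 0.016, 0.013], [-0.015, -0.081, -0.997]] 0.99599609375
{'time': 0.1, 'qpos': array([ 1.02598489e+00,  2.87125147e-01,  1.57803057e+00,  2.87980720e-05,
        1.27865280e+00, -1.49986362e-01]), 'dq': array([-0.00182396, -0.00052709, -0.00244207,  0.00193855, -0.00028965,
       -0.00109922]), 'joint_efforts': array([ 2.55776831e-04, -4.07296014e+01, -2.93699151e+01, -1.34660540e-04,
        3.47942230e-03,  2.21029859e-05]), 'eef_pos': array([0.25927694, 0.62256199, 0.23005349]), 'tcp_rot': array([ 1.96136743e-01,  9.80575928e-01, -1.03705151e-03, -3.90159442e-04]), 'contact_force': array([-0.75314281, -0.47524118, -0.27698056]), 'wrist_torque': array([-0.00779962, -0.02840163,  0.02036938]), 'finger_force': 0.0, 'opening': 1.0029794058838004}
```

View pics/scene0.png

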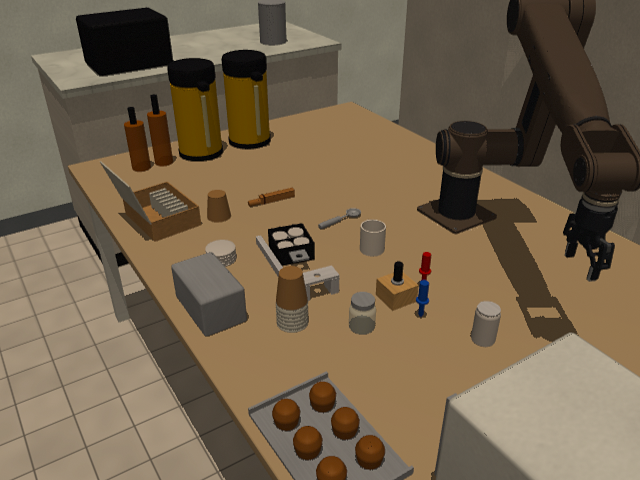

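View pics/top0.png

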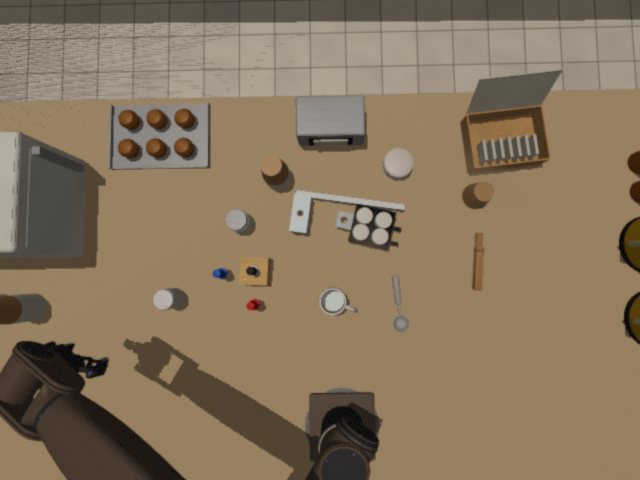

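The scene view shows the dock and caddy near (300,255), the stick at (272,197) and the pin at (398,272). In the top view the rail runs from (308,195) to (403,208), with the arch at (300,212), caddy at (372,226), pin at (252,271) and stick at (479,262). The stick's tip points down, towards the robot.

Run:
```python
from h import *
d=dict(np.load("top0.npz")); P=cloud(d); f=d["frame"]; hsv=cv2.cvtColor(f,cv2.COLOR_BGR2HSV)
print("table z",np.median(P[300:330,450:470,2]))
def comp(m,roi,z,name):
    u0,v0,u1,v1=roi; mm=np.zeros(m.shape,np.uint8); mm[v0:v1,u0:u1]=m[v0:v1,u0:u1]
    n,l,s,c=cv2.connectedComponentsWithStats(mm); 
    if n<2: print(name,"none");return
    i=1+np.argmax(s[1:,4]); pts=np.argwhere(l==i)[:,::-1]
    w=onz(d,pts,z)[:,:2]; r=cv2.minAreaRect((w*1000).astype(np.float32)); zz=P[...,2][l==i]
    print(name,s[i,4],"rect c",np.round(r[0],1),np.round(r[1],1),round(r[2],1),"z med",np.median(zz).round(4), "mean",(w.mean(0)*1000).round(1)); return pts
H,S,V=cv2.split(hsv); z=P[...,2]
comp((z>.05)&(z<.072)&(S<60),(280,180,325,245),.06,"arch")
comp((z>.018)&(z<.04)&(S<60),(300,180,415,220),.028,"rail")
comp((S<60)&(V>90)&(z>.018)&(z<.045),(300,180,415,220),.028,"rail2")
comp((z>.045)&(z<.072),(345,195,405,255),.06,"caddy top")
comp((V<60)&(z>.03),(235,255,268,288),.115,"pin top?")
comp((z>.035)&(z<.065)&(S>80),(230,250,280,295),.055,"block")
comp((z>.015),(460,225,500,300),.03,"stick")
b=comp((S>140)&(V<150)&(V>20),(460,225,500,300),.03,"stickc")
for n,(u,v) in dict(arch=(301,203),rail=(350,200),tongue=(345,215),caddylid=(380,225),pin=(252,271),block=(262,265),stick=(479,270)).items(): print(n,P[v,u].round(4),hsv[v,u])
A=cv2.resize(f[185:260,285:410],None,fx=6,fy=6,interpolation=cv2.INTER_CUBIC); cv2.imwrite("pics/c1.png",A)
e=np.load("scene0.npz"); B=cv2.resize(e["frame"][170:330,240:440],None,fx=4,fy=3.7,interpolation=cv2.INTER_CUBIC); cv2.imwrite("pics/c2.png",B)
```

```text
table z -0.00114747405973592
arch 617 rect c [625.3 110.9] [ 50.6 110.5] 81.3 z med 0.0592 mean [625.  110.9]
rail 623 rect c [665.9 -42.1] [316.2  19.2] 81.3 z med 0.0271 mean [665.5 -48.7]
rail2 618 rect c [666.  -42.1] [316.2  19. ] 81.3 z med 0.0271 mean [665.7 -48. ]
caddy top 1126 rect c [584.2 -99.5] [129.2 110.8] 76.0 z med 0.0522 mean [584.1 -99.4]
pin top? 65 rect c [458.8 242.2] [29.1 18.1] 75.2 z med 0.1122 mean [458.9 242.4]
block 662 rect c [459.1 246.7] [82.9 79.7] 86.8 z med 0.054 mean [458.5 246.3]
stick 459 rect c [ 478.3 -412.9] [ 27.3 166.7] 84.4 z med 0.0275 mean [ 471.8 -412.5]
stickc 201 rect c [ 450.6 -408.6] [ 21.3 108.7] 83.2 z med 0.0286 mean [ 445.7 -408.3]
arch [0.6558 0.1083 0.0563] [ 60   6 185]
rail [ 0.6671 -0.0368  0.0254] [ 16  15 182]
tongue [ 0.6196 -0.0206  0.044 ] [ 15  13 155]
caddylid [ 0.5878 -0.1228  0.048 ] [ 16  30 178]
pin [0.4584 0.2419 0.1152] [165  25  41]
block [0.4756 0.2238 0.0561] [ 18 128 169]
stick [ 0.4516 -0.4124  0.03  ] [ 15 140 138]
```

View pics/c1.png

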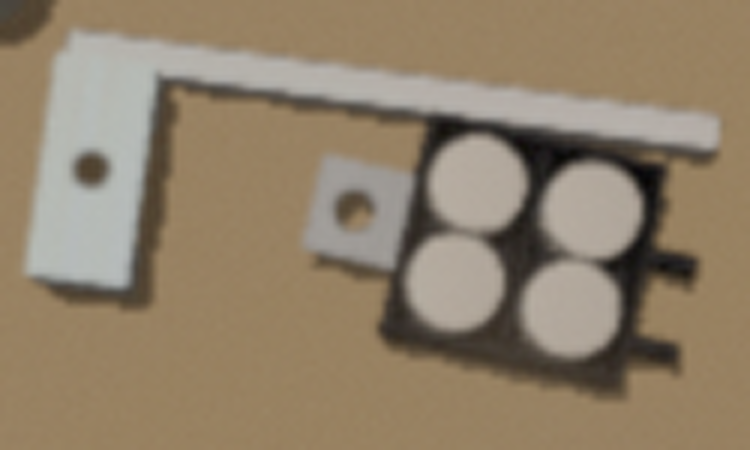

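The crop shows the arch hole at crop (90,168), i.e. image (300,213), and the tongue eye at (354,211), i.e. (344,220). The caddy is turned about 3° with its front towards the rail, and its two cheeks show at (670,267) and (655,352). Next I refine the poses and plan the grasp.

```bash
cat >> h.py <<'E'
def goto(p,heading,z=None):
    """world TCP target (m), heading of tool y (deg) -> shift mm, yaw deg from the present pose"""
    s=get_state(); M=R.from_quat(s["tcp_rot"]).as_matrix()
    t=(M.T@(np.array(p)-s["eef_pos"])*1000).round(1)
    h=np.degrees(np.arctan2(M[1,1],M[0,1])); dy=(h-heading+180)%360-180
    print("shift",t.tolist(),"yaw",round(dy,1),"| at",s["eef_pos"].round(4),"head",round(h,1),"F",s["contact_force"].round(1),"t",s["time"]); return t,dy
yaw=np.radians(-8.7); DX=np.array([np.cos(yaw),np.sin(yaw)]); DY=np.array([-DX[1],DX[0]]); DO=np.array([.6758,.0779])
def dock(p): q=np.atleast_2d(p)[:,:2]-DO; return np.c_[q@DX,q@DY]*1000
def undock(x,y): return DO+DX*x/1000+DY*y/1000
E
python3 - <<'E'
from h import *
d=dict(np.load("top0.npz")); P=cloud(d); z=P[...,2]; hsv=cv2.cvtColor(d["frame"],cv2.COLOR_BGR2HSV); V=hsv[...,2]
def pts(m,roi):
    u0,v0,u1,v1=roi; k=np.zeros(m.shape,bool); k[v0:v1,u0:u1]=m[v0:v1,u0:u1]; return P[k]
s=pts((z>.021),(462,225,500,300)); s=s[:,:2]*1000
bar=s[s[:,0]<515]; r=cv2.minAreaRect(bar.astype(np.float32)); print("bar",r); 
c=s.mean(0);w,v=np.linalg.eigh(np.cov((s-c).T)); a=v[:,1]; t=(s-c)@a; print("stick axis",a,"range",np.percentile(t,[0,1,99,100]),"c",c,"mid",c+a*(np.percentile(t,.5)+np.percentile(t,99.5))/2)
print("hole dock",dock(onz(d,[300,213],.06)),"eye dock",dock(onz(d,[344,220.2],.044)))
k=pts((z>.052)&(z<.07),(345,195,405,255)); print("caddy z>.052 dock rect",cv2.minAreaRect(dock(k).astype(np.float32)))
g=pts((z>.038)&(z<.05),(335,205,356,240)); print("tongue",cv2.minAreaRect(dock(g).astype(np.float32)))
g=pts((z>.025)&(z<.05),(388,225,410,250)); dd=dock(g); print("rearpts",dd[dd[:,1]<-245].round(0).tolist())
g=pts(z>.1,(235,255,268,288)); print("pin top",g.mean(0),len(g), (g.max(0)+g.min(0))/2)
for n,roi in dict(blue=(205,260,232,285),red=(244,294,266,316)).items():
    g=pts(z>.02,roi); print(n,g.mean(0),g.max(0))
goto([*(c+a*0)/1000,.2],83.5)
E
```

```text
bar ((456.5257873535156, -209.5713653564453), (437.6416320800781, 118.04174041748047), 89.51297760009766)
stick axis [-0.05619933  0.99841957] range [-35.29447356 -33.25877705 406.84007051 406.84007051] c [ 461.66684389 -397.69336594] mid [ 451.17824638 -211.35626341]
hole dock [[-54.55398701  25.41447879]] eye dock [[ -56.35739054 -104.98853847]]
caddy z>.052 dock rect ((-63.203392028808594, -189.05984497070312), (120.07858276367188, 111.07025146484375), 85.16129302978516)
tongue ((-66.74370574951172, -114.95484924316406), (64.0824203491211, 69.75177764892578), 85.56169128417969)
rearpts [[-54.0, -253.0], [-57.0, -246.0], [-57.0, -253.0], [-56.0, -256.0], [-56.0, -260.0], [-56.0, -262.0], [-55.0, -265.0], [-55.0, -268.0], [-60.0, -246.0], [-60.0, -254.0], [-59.0, -257.0], [-59.0, -260.0], [-59.0, -262.0], [-58.0, -265.0], [-57.0, -269.0], [-57.0, -271.0], [-57.0, -274.0], [-61.0, -253.0], [-61.0, -256.0], [-62.0, -258.0], [-62.0, -260.0], [-61.0, -263.0], [-61.0, -266.0], [-60.0, -269.0], [-60.0, -271.0], [-59.0, -275.0], [-63.0, -268.0], [-63.0, -270.0], [-62.0, -273.0], [-63.0, -275.0], [-99.0, -250.0], [-98.0, -253.0], [-98.0, -256.0], [-102.0, -247.0], [-102.0, -250.0], [-101.0, -253.0], [-101.0, -256.0], [-101.0, -259.0], [-100.0, -262.0], [-100.0, -265.0], [-99.0, -268.0], [-104.0, -248.0], [-105.0, -250.0], [-104.0, -254.0], [-104.0, -257.0], [-104.0, -259.0], [-103.0, -263.0], [-103.0, -265.0], [-102.0, -268.0], [-102.0, -271.0], [-106.0, -259.0], [-106.0, -261.0], [-106.0, -263.0], [-106.0, -265.0], [-105.0, -268.0], [-105.0, -271.0]]
pin top [0.45876735 0.22918707 0.20753334] 66 [0.45848777 0.13444961 0.72998238]
blue [0.45334009 0.33585372 0.09433588] [0.46880735 0.35304661 1.35970287]
red [0.36462426 0.24035724 0.10551108] [0.45276012 0.2588914  1.35970287]
shift [-579.3, -863.8, 31.7] yaw -16.1 | at [0.2593 0.6226 0.2301] head 67.4 F [-0.8 -0.5 -0.3] t 0.1
```

Run:
```python
from h import *
d=dict(np.load("top0.npz")); P=cloud(d); z=P[...,2]; ok=d["range_z"]>0
k=np.zeros(z.shape,bool); k[225:300,462:500]=True
s=P[k&ok&(z>.024)&(z<.045)][:,:2]*1000
for nm,q in(("all",s),("bar",s[s[:,0]<510])): print(nm,len(q),cv2.minAreaRect(q.astype(np.float32)),q.mean(0))
print(s[:,0].min(),s[:,0].max())
h=P[k&ok&(z>.01)&(z<.045)][:,:2]*1000; print(h[:,0].min(),h[:,0].max())
```

```text
all 333 ((473.7830505371094, -414.79180908203125), (24.037837982177734, 157.4747314453125), 85.27146911621094) [ 459.24236344 -413.31498011]
bar 297 ((451.7358093261719, -412.9681396484375), (24.037837982177734, 113.22966766357422), 85.27146911621094) [ 451.85958064 -412.74055139]
395.7348619498971 552.2790639097851
395.7348619498971 562.6307192012608
```

```bash
python3 -m crank '[[[0,0,0],0,0],[[-50,-80,0],-5,0],[[-100,-150,0],-10,0],[[-150,-220,0],-16,0],[[-190,-280,0],-16,0],[[-230,-340,0],-16,0],[[-270,-400,0],-16,0],[[-310,-460,0],-16,0],[[-350,-520,0],-16,0],[[-390,-580,0],-16,0]]' 60
```

```text
time: 1.1
eef_pos: [0.3478, 0.1802, 0.2314]
tcp_rot: [0.057, 0.998, 0.0, 0.0]
contact_force: [0.9, 0.5, 0.1]
opening: 1.002
finger_force: 0.0
```

```bash
python3 -c "
from h import *
goto([.480,-.4153,.10],85.3)"
```

```text
shift [-199.3, -576.5, 131.4] yaw -1.9 | at [0.3478 0.1802 0.2314] head 83.4 F [0.9 0.5 0.1] t 1.1
```

```bash
python3 -m crank '[[[-15,-45,0],-2,0],[[-30,-90,0],-2,0],[[-46,-135,0],-2,0],[[-62,-180,0],-2,0],[[-78,-225,0],-2,0],[[-94,-270,0],-2,0],[[-110,-315,0],-2,0],[[-125,-360,0],-2,0],[[-140,-405,0],-2,0],[[-156,-450,0],-2,0]]' && python3 -m crank '[[[-15,-42,20],0,0],[[-30,-84,50],0,0],[[-43,-126,90],0,0],[[-43,-126,131],0,0],[[-43,-126,131],0,0],[[-43,-126,131],0,0]]'
python3 - <<'E'
from h import *
goto([.480,-.4153,.003],85.3)
d=cam("top"); cv2.imwrite("pics/t1.png",cv2.resize(d["frame"][200:320,400:560],None,fx=5,fy=5))
E
```

```text
time: 2.1
eef_pos: [0.451, -0.2851, 0.2312]
tcp_rot: [0.041, 0.999, 0.0, 0.0]
contact_force: [1.4, -0.1, 1.6]
opening: 1.004
finger_force: 0.0
time: 2.7
eef_pos: [0.4831, -0.4111, 0.099]
tcp_rot: [0.04, 0.999, 0.002, -0.001]
contact_force: [-0.4, 0.2, 0.9]
opening: 1.003
finger_force: 0.0
shift [2.5, -4.8, 96.0] yaw 0.1 | at [ 0.4831 -0.4111  0.099 ] head 85.4 F [-0.4  0.2  0.9] t 2.7
```

View pics/t1.png

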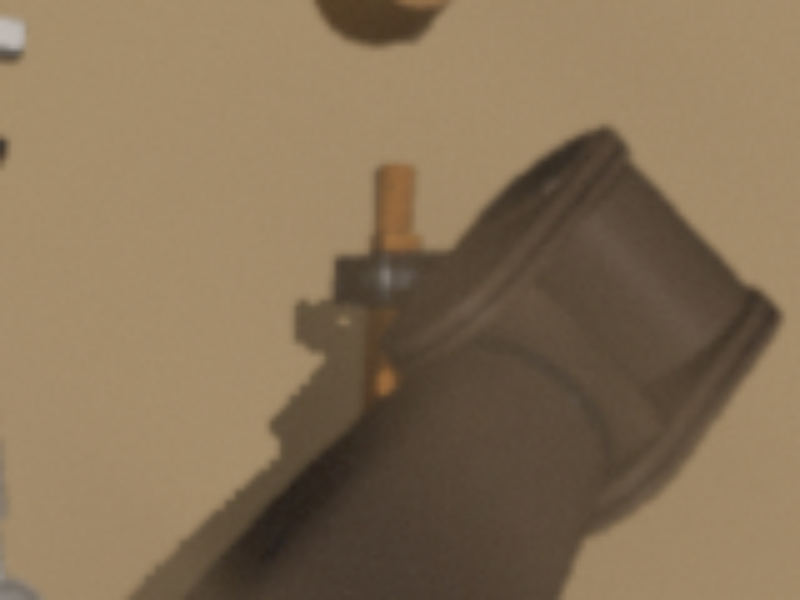

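The crop shows the stick's tail at (395,200) and the gripper body across the stick at (385,278), so it is lined up. Descending and gripping.

```bash
python3 -m crank '[[[2,-4,35],0,0],[[2,-4,70],0,0],[[2,-4,88],0,0],[[2,-4,95],0,0],[[2,-4,95],0,120],[[2,-4,95],0,255],[[2,-4,95],0,255],[[2,-4,95],0,255],[[2,-4,95],0,255],[[2,-4,95],0,255]]' 90 && python3 -m crank '[[[0,0,0],0,255],[[0,0,0],0,255],[[0,0,-30],0,255],[[0,0,-70],0,255],[[0,0,-110],0,255],[[0,0,-110],0,255]]'
python3 - <<'E'
from h import *
from h import undock
p=undock(-80,-275-85-20); print(p)
goto([*p,.10],-8.7)
E
```

```text
time: 3.75
eef_pos: [0.4824, -0.417, 0.007]
tcp_rot: [0.04, 0.999, -0.001, 0.001]
contact_force: [0.2, 0.3, 5.1]
opening: 0.238
finger_force: 92.0
time: 4.35
eef_pos: [0.4843, -0.4191, 0.1223]
tcp_rot: [0.04, 0.999, -0.005, 0.004]
contact_force: [1.8, -0.9, -0.1]
opening: 0.238
finger_force: 91.2
[ 0.53924138 -0.28562681]
shift [-43.9, 137.6, 21.5] yaw 94.1 | at [ 0.4843 -0.4191  0.1223] head 85.4 F [ 1.8 -0.9 -0.1] t 4.35
```

```bash
python3 -m crank '[[[0,0,0],8,255],[[0,0,0],16,255],[[-5,15,0],24,255],[[-10,35,0],32,255],[[-15,55,0],40,255],[[-20,70,0],48,255],[[-25,90,0],56,255],[[-32,110,0],64,255],[[-40,125,0],72,255],[[-44,137,0],80,255]]' && python3 -m crank '[[[0,0,0],7,255],[[0,0,0],14,255],[[0,0,0],14,255],[[0,0,0],14,255]]'
python3 - <<'E'
from h import *
p=undock(-80,-380); goto([*p,.10],-8.7)
for n in("top","scene"):
    d=cam(n); cv2.imwrite(f"pics/{n}2.png",d["frame"]); np.savez(n+"2.npz",**d)
t=cv2.imread("pics/top2.png")[185:305,330:490]; s=cv2.imread("pics/scene2.png")[170:310,230:390]
cv2.imwrite("pics/m2.png",np.hstack([cv2.resize(t,(400,300),interpolation=2),cv2.resize(s,(400,300),interpolation=2)]))
E
```

```text
time: 5.35
eef_pos: [0.5361, -0.2813, 0.1135]
tcp_rot: [0.675, 0.738, -0.0, -0.001]
contact_force: [0.5, 1.0, -1.0]
opening: 0.238
finger_force: 91.1
time: 5.75
eef_pos: [0.5358, -0.2826, 0.1142]
tcp_rot: [0.757, 0.653, -0.0, -0.001]
contact_force: [0.2, 0.1, -0.9]
opening: 0.236
finger_force: 91.1
shift [-2.5, 3.8, 14.2] yaw 0.2 | at [ 0.5358 -0.2826  0.1142] head -8.5 F [ 0.2  0.1 -0.9] t 5.75
```

View pics/m2.png

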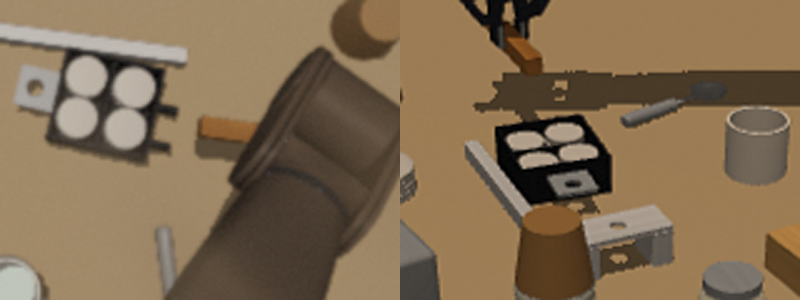

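The left picture shows the stick's tip at (200,128), i.e. image (410,236), pointing at the pocket. On the right the stick is held level.

Run:
```python
from h import *
d=dict(np.load("top2.npz")); P=cloud(d); z=P[...,2]; ok=d["range_z"]>0
k=np.zeros(z.shape,bool); k[220:255,400:432]=True
q=P[k&ok&(z>.125)&(z<.155)]; D=dock(q); print(len(D),np.median(q[:,2]),D[:,1].max())
for a in range(-320,-275,8):
    m=D[(D[:,1]>=a)&(D[:,1]<a+8)]
    if len(m): print(a,m[:,0].min(),m[:,0].max(),len(m))
print("tip px",dock(onz(d,[409.5,236],.137)), "tcp",dock([get_state()["eef_pos"]]))
c=onz(d,[[396.5,229.3],[393.5,243.3]],.046); print("cheek ends",dock(c))
```

```text
174 0.13613055951969255 -289.07877546830895
-320 -93.65390859985126 -73.5937227626784 24
-312 -93.91333105795525 -71.94080567688002 24
-304 -92.98367989426602 -72.87659233860903 26
-296 -93.29605852352594 -74.29676151472952 22
tip px [[ -86.16720818 -287.75624638]] tcp [[ -83.54834119 -377.7321295 ]]
cheek ends [[ -62.48562913 -261.43858496]
 [-104.58591995 -257.86490436]]
```

```bash
python3 -m crank '[[[0,0,40],0,255],[[0,0,80],0,255],[[0,0,102],0,255],[[0,0,102],0,255],[[0,0,102],0,255]]' && python3 -m crank '[[[8,0,0],0,255],[[16,0,0],0,255],[[24,0,0],0,255],[[30,0,0],0,255],[[30,0,0],0,255]]';python3 -c "
from h import *
goto([.5,-.2,.012],-8.7);print(dock([get_state()['eef_pos']]))"
```

```text
time: 6.35
eef_pos: [0.5366, -0.2832, 0.0137]
tcp_rot: [0.758, 0.652, -0.0, -0.0]
contact_force: [0.3, 0.2, -0.9]
opening: 0.235
finger_force: 91.1
time: 6.85
eef_pos: [0.5411, -0.2521, 0.0136]
tcp_rot: [0.758, 0.653, 0.0, -0.0]
contact_force: [-0.1, -0.6, -0.2]
opening: 0.237
finger_force: 91.1
shift [45.4, -48.4, 1.6] yaw 0.2 | at [ 0.5411 -0.2521  0.0136] head -8.5 F [-0.1 -0.6 -0.2] t 6.85
[[ -83.22704947 -346.55117815]]
```

```bash
python3 -m crank '[[[5,4,0],0,255],[[8,8,0],0,255],[[12,12,0],0,255],[[15,15,0],0,255],[[18,18,0],0,255],[[18,18,0],0,255]]';python3 - <<'E'
from h import *
s=get_state();f=s["contact_force"][:2];print(dock([s['eef_pos']]),"F dock",f@DX,f@DY)
d=cam("top"); cv2.imwrite("pics/t3.png",cv2.resize(d["frame"][180:260,285:445],(800,400),interpolation=2))
E
```

```text
time: 7.45
eef_pos: [0.5621, -0.2381, 0.0134]
tcp_rot: [0.758, 0.652, 0.0, 0.0]
contact_force: [0.2, -0.4, -0.4]
opening: 0.237
finger_force: 91.1
[[ -64.5942662 -329.5670342]] F dock 0.20484998949678934 -0.324863117086517
```

View pics/t3.png

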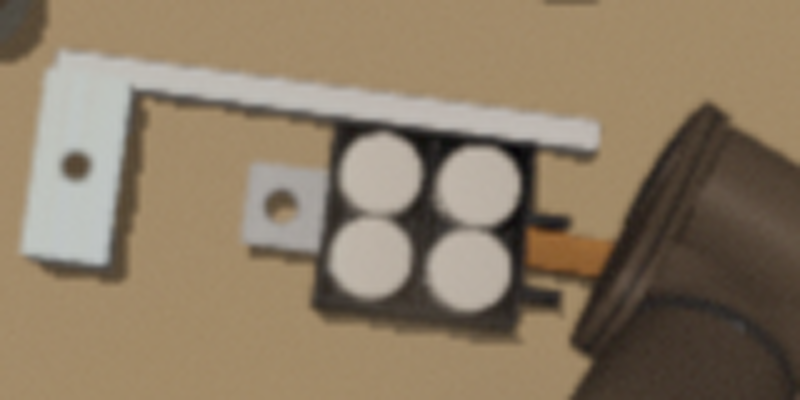

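The caddy now stands almost flush at the rail, (335,120)–(535,145), with the stick in the pocket at (565,250). I keep feeding while pressing towards the rail.

```bash
python3 -m crank '[[[2,2,0],0,255],[[4,4,0],0,255],[[6,6,0],0,255],[[8,8,0],0,255],[[10,9,0],0,255],[[10,9,0],0,255]]';python3 - <<'E'
from h import *
s=get_state();f=s["contact_force"][:2];print(dock([s['eef_pos']]),"F dock",f@DX,f@DY)
d=cam("top"); print("eye dock guess follows"); g=cv2.cvtColor(d["frame"],cv2.COLOR_BGR2HSV); cv2.imwrite("pics/t4.png",cv2.resize(d["frame"][180:260,285:445],(800,400),interpolation=2))
E
```

```text
time: 8.1
eef_pos: [0.5702, -0.2294, 0.0128]
tcp_rot: [0.757, 0.653, -0.002, -0.002]
contact_force: [-4.9, -2.9, 1.4]
opening: 0.236
finger_force: 91.4
[[ -57.92519543 -319.69269946]] F dock -4.42803966000924 -3.56711673711755
eye dock guess follows
```

```bash
python3 -m crank '[[[4,1,0],0,255],[[8,2,0],0,255],[[13,3,0],0,255],[[18,3,0],0,255],[[23,3,0],0,255],[[28,3,0],0,255],[[33,3,0],0,255],[[38,3,0],0,255],[[43,3,0],0,255],[[48,3,0],0,255]]';python3 - <<'E'
from h import *
s=get_state();f=s["contact_force"][:2];print(dock([s['eef_pos']]),"F dock",f@DX,f@DY)
d=cam("top"); cv2.imwrite("pics/t5.png",cv2.resize(d["frame"][180:260,285:445],(800,400),interpolation=2))
E
```

```text
time: 9.15
eef_pos: [0.5774, -0.1845, 0.0127]
tcp_rot: [0.756, 0.654, -0.006, -0.003]
contact_force: [-14.9, -10.2, 5.4]
opening: 0.237
finger_force: 92.0
[[ -57.56822666 -274.23697646]] F dock -13.165056532002966 -12.297862289491233
```

View pics/t5.png

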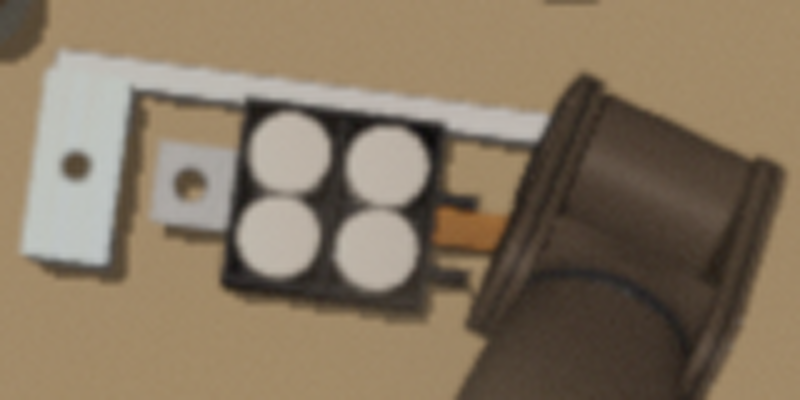

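The caddy sits flush to the rail, (247,100)–(443,125), about 65 mm from the arch. Continuing with slightly less side load.

```bash
python3 -m crank '[[[5,-1,0],0,255],[[10,-1,0],0,255],[[15,-1,0],0,255],[[20,-1,0],0,255],[[25,-1,0],0,255],[[30,-1,0],0,255],[[35,-1,0],0,255],[[40,-1,0],0,255],[[45,-1,0],0,255],[[50,-1,0],0,255]]';python3 - <<'E'
from h import *
s=get_state();f=s["contact_force"][:2];print(dock([s['eef_pos']]),"F dock",f@DX,f@DY)
d=cam("top"); P=cloud(d); z=P[...,2]; k=np.zeros(z.shape,bool); k[185:250,290:390]=True
gray=cv2.cvtColor(d["frame"],cv2.COLOR_BGR2HSV)[...,2]
D=dock(P[k&(d["range_z"]>0)&(z>.04)&(z<.07)&(gray<70)]); D=D[(D[:,0]<-5)&(D[:,0]>-108)]; print("dark front y pct",np.percentile(D[:,1],[1,50,99]))
E
```

```text
time: 10.2
eef_pos: [0.5848, -0.1344, 0.0127]
tcp_rot: [0.757, 0.654, -0.005, -0.003]
contact_force: [-11.7, -8.7, 4.5]
opening: 0.233
finger_force: 91.7
[[ -57.85937413 -223.57469755]] F dock -10.260720066833889 -10.330269680067508
dark front y pct [-156.91343735  -76.72434645  -17.06825335]
```

```bash
python3 -m crank '[[[3,0,0],0,255],[[6,0,0],0,255],[[9,0,0],0,255],[[11,0,0],0,255],[[13,0,0],0,255],[[14,0,0],0,255]]'; python3 -c "
from h import *
s=get_state();f=s['contact_force'][:2];print(dock([s['eef_pos']]),'F dock',f@DX,f@DY)"
python3 -m crank '[[[1,0,0],0,255],[[2,0,0],0,255],[[3,0,0],0,255],[[3,0,0],0,255]]'; python3 -c "
from h import *
s=get_state();f=s['contact_force'][:2];print(dock([s['eef_pos']]),'F dock',f@DX,f@DY)"
```

```text
time: 10.85
eef_pos: [0.5869, -0.1205, 0.0127]
tcp_rot: [0.757, 0.654, -0.005, -0.003]
contact_force: [-10.8, -8.4, 3.9]
opening: 0.24
finger_force: 91.7
[[ -57.84850219 -209.53277492]] F dock -9.414290671899039 -9.984150307470488
time: 11.25
eef_pos: [0.5873, -0.1183, 0.0127]
tcp_rot: [0.757, 0.654, -0.005, -0.002]
contact_force: [-12.2, -10.7, 4.2]
opening: 0.237
finger_force: 91.8
[[ -57.8330743  -207.33692465]] F dock -10.469816274024645 -12.447689449313724
```

```bash
python3 -m crank '[[[1,0,0],0,255],[[2,0,0],0,255],[[3,0,0],0,255],[[3,0,0],0,255]]'; python3 -c "
from h import *
s=get_state();f=s['contact_force'][:2];print(dock([s['eef_pos']]),'F dock',f@DX,f@DY)"
```

```text
time: 11.65
eef_pos: [0.5874, -0.1183, 0.013]
tcp_rot: [0.756, 0.654, -0.007, -0.001]
contact_force: [-13.8, -19.4, 4.6]
opening: 0.239
finger_force: 91.8
[[ -57.75810265 -207.28357749]] F dock -10.753479708000572 -21.27814567292526
```

```bash
python3 -m crank '[[[1.5,1,0],0,255],[[3,2,0],0,255],[[3,2,0],0,255]]'
python3 - <<'E'
from h import *
s=get_state();f=s['contact_force'][:2];print(dock([s['eef_pos']]),'F dock',f@DX,f@DY)
t=cam("top");e=cam("scene")
cv2.imwrite("pics/m6.png",np.hstack([cv2.resize(t["frame"][180:260,285:365],(400,400),interpolation=2),cv2.resize(e["frame"][220:310,250:350],(400,400),interpolation=2)]))
E
```

```text
time: 11.95
eef_pos: [0.5878, -0.1183, 0.0131]
tcp_rot: [0.755, 0.656, -0.011, -0.001]
contact_force: [-21.9, -27.8, 7.4]
opening: 0.242
finger_force: 92.3
[[ -57.32080366 -207.27679955]] F dock -17.41867690906547 -30.811181671692903
```

View pics/m6.png

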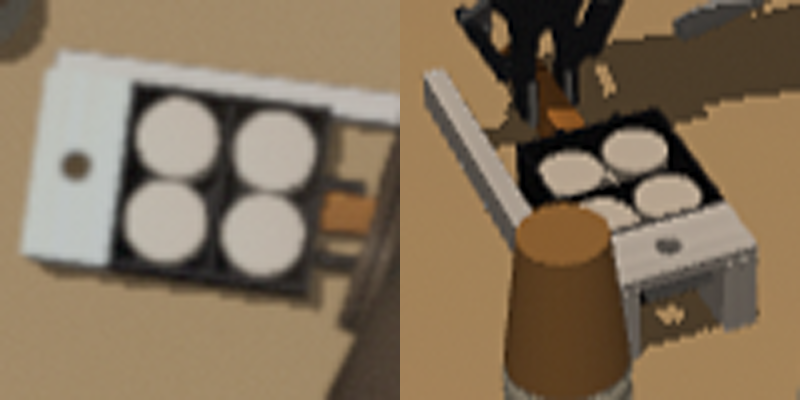

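Both views show the caddy tight against the arch and flush with the rail, with the hole at (75,165). Releasing the load and backing the stick out.

```bash
python3 -m crank '[[[-3,-2,0],0,255],[[-6,-5,0],0,255],[[-10,-8,0],0,255],[[-16,-9,0],0,255],[[-25,-9,0],0,255],[[-40,-9,0],0,255],[[-60,-9,0],0,255],[[-80,-9,-10],0,255],[[-120,-9,-20],0,255],[[-160,-9,-30],0,255]]'; python3 -m crank '[[[-40,0,0],0,255],[[-80,0,0],0,255],[[-120,0,10],0,255],[[-130,0,20],0,255],[[-130,0,28],0,255],[[-130,0,33],0,255],[[-130,0,36],0,255],[[-130,0,36],0,255]]'
python3 - <<'E'
from h import *
s=get_state();print(dock([s['eef_pos']]))
t=cam("top"); np.savez("top7.npz",**t);cv2.imwrite("pics/t7.png",cv2.resize(t["frame"][170:330,280:520],(720,480),interpolation=2))
E
```

```text
time: 13.05
eef_pos: [0.561, -0.2689, 0.0437]
tcp_rot: [0.758, 0.652, 0.0, 0.0]
contact_force: [0.3, 0.4, -1.4]
opening: 0.234
finger_force: 91.1
time: 13.85
eef_pos: [0.5421, -0.3944, 0.0073]
tcp_rot: [0.758, 0.653, 0.0, -0.0]
contact_force: [0.6, -0.6, -0.7]
opening: 0.235
finger_force: 91.3
[[ -60.73930703 -487.14125173]]
```

View pics/t7.png

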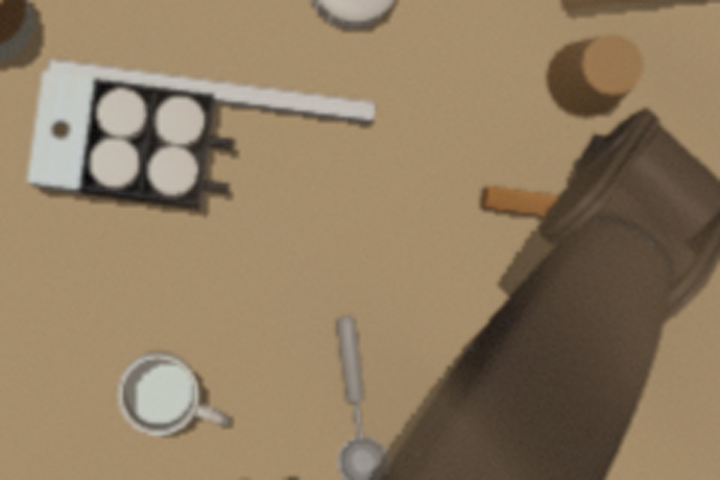

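The caddy stays home at (150,140) and the stick, tip at (485,198), lies well clear. Setting it down and releasing.

```bash
python3 -m crank '[[[0,0,1],0,255],[[0,0,2],0,255],[[0,0,2],0,255],[[0,0,2],0,150],[[0,0,2],0,60],[[0,0,2],0,0],[[0,0,2],0,0],[[0,0,2],0,0]]'; python3 -m crank '[[[0,0,-10],0,0],[[0,0,-30],0,0],[[0,0,-70],0,0],[[0,0,-120],0,0],[[0,0,-170],0,0],[[0,0,-220],0,0],[[0,0,-220],0,0]]'
python3 - <<'E'
from h import *
d=dict(np.load("top7.npz")); P=cloud(d); z=P[...,2]; ok=d["range_z"]>0
k=np.zeros(z.shape,bool); k[255:288,235:268]=True
q=P[k&ok&(z>.09)&(z<.13)]; print("pin",len(q),q.mean(0),cv2.minEnclosingCircle((q[:,:2]*1000).astype(np.float32)))
m=(k&ok&(z>.105)); v,u=np.nonzero(m); w=onz(d,np.c_[u,v],.115)*1000; print("pin top px",np.median(w,0),w.mean(0))
q=P[k&ok&(z>.048)&(z<.062)]; k2=np.zeros(z.shape,bool); k2[245:300,225:285]=True
q=P[k2&ok&(z>.048)&(z<.062)][:,:2]*1000; print("block",cv2.minAreaRect(q.astype(np.float32)))
for n,roi in dict(blue=(205,260,232,285),red=(244,294,266,316)).items():
    k=np.zeros(z.shape,bool); k[roi[1]:roi[3],roi[0]:roi[2]]=True; q=P[k&ok&(z>.02)&(z<.3)]; print(n,np.median(q,0),q.max(0))
goto([.459,.243,.22],45)
E
```

```text
time: 14.7
eef_pos: [0.5414, -0.396, 0.0051]
tcp_rot: [0.758, 0.652, -0.0, -0.0]
contact_force: [0.3, 0.5, 0.0]
opening: 0.998
finger_force: 0.0
time: 15.4
eef_pos: [0.5449, -0.3992, 0.2377]
tcp_rot: [0.758, 0.652, 0.001, 0.01]
contact_force: [-0.1, -0.6, 1.3]
opening: 0.996
finger_force: 0.0
pin 67 [0.45926202 0.24646171 0.11182625] ((458.9248962402344, 247.96363830566406), 11.991193771362305)
pin top px [458.58929272 247.53564394 115.        ] [459.26409334 247.0759148  115.        ]
block ((459.32354736328125, 256.90753173828125), (124.74933624267578, 120.02289581298828), 51.68061447143555)
blue [0.45405647 0.3377146  0.08817635] [0.46880789 0.35342276 0.11375259]
red [0.36429326 0.24331317 0.09802872] [0.37774849 0.25963816 0.11282091]
shift [622.3, -181.4, 7.8] yaw -53.6 | at [ 0.5449 -0.3992  0.2377] head -8.6 F [-0.1 -0.6  1.3] t 15.4
```

```bash
python3 -m crank '[[[45,-13,0],-8,0],[[90,-26,0],-16,0],[[135,-39,0],-24,0],[[180,-52,0],-32,0],[[225,-66,0],-40,0],[[270,-79,0],-48,0],[[315,-92,0],-54,0],[[360,-105,0],-54,0],[[405,-118,0],-54,0],[[450,-131,0],-54,0]]';python3 -c "
from h import *
goto([.459,.2475,.15],45)"
```

```text
time: 16.4
eef_pos: [0.4788, 0.0703, 0.2258]
tcp_rot: [0.38, 0.925, 0.0, 0.001]
contact_force: [1.3, 0.2, 0.7]
opening: 1.004
finger_force: 0.0
shift [138.7, 112.1, 75.7] yaw 0.4 | at [0.4788 0.0703 0.2258] head 45.4 F [1.3 0.2 0.7] t 16.4
```

```bash
python3 -m crank '[[[30,25,0],0,0],[[60,50,0],0,0],[[95,75,0],0,0],[[125,100,10],0,0],[[136,110,40],0,0],[[136,110,70],0,0],[[136,110,70],0,0],[[136,110,70],0,0]]';python3 -c "
from h import *
goto([.459,.2475,.07],45)
d=cam('top'); cv2.imwrite('pics/t8.png',cv2.resize(d['frame'][225:325,190:310],(720,600),interpolation=2))"
```

```text
time: 17.2
eef_pos: [0.4598, 0.2422, 0.1555]
tcp_rot: [0.38, 0.925, -0.0, -0.0]
contact_force: [-0.5, 0.1, 0.2]
opening: 1.001
finger_force: 0.0
shift [4.2, 3.3, 85.5] yaw 0.4 | at [0.4598 0.2422 0.1555] head 45.4 F [-0.5  0.1  0.2] t 17.2
```

```bash
python3 -m crank '[[[4,3,0],0,0],[[4,3,30],0,0],[[4,3,60],0,0],[[4,3,80],0,0],[[4,3,85],0,0],[[4,3,85],0,0]]' 30;python3 -c "
from h import *
goto([.459,.2475,.07],45)"
```

```text
time: 17.85
eef_pos: [0.4597, 0.2474, 0.0709]
tcp_rot: [0.38, 0.925, 0.0, 0.0]
contact_force: [0.7, -0.8, -0.7]
opening: 1.0
finger_force: 0.0
shift [0.6, -0.4, 0.9] yaw 0.4 | at [0.4597 0.2474 0.0709] head 45.4 F [ 0.7 -0.8 -0.7] t 17.85
```

```bash
python3 -m crank '[[[0,0,0],0,100],[[0,0,0],0,180],[[0,0,0],0,255],[[0,0,0],0,255],[[0,0,0],0,255],[[0,0,0],0,255]]' 40; python3 -c "
from h import *
goto([.459,.2475,.07],45)"; python3 -m crank '[[[0,0,0],0,255],[[0,0,-20],0,255],[[0,0,-50],0,255],[[0,0,-85],0,255],[[0,0,-100],0,255],[[0,0,-100],0,255],[[0,0,-100],0,255]]' 60
python3 - <<'E'
from h import *
for n in("top","scene"):
    d=cam(n); np.savez(n+"9.npz",**d)
t,_=goto([*undock(-55,25),.165],45)
E
```

```text
time: 18.45
eef_pos: [0.4597, 0.2475, 0.0711]
tcp_rot: [0.38, 0.925, 0.0, 0.0]
contact_force: [-0.5, 0.4, 3.9]
opening: 0.269
finger_force: 39.0
shift [0.5, -0.5, 1.1] yaw 0.4 | at [0.4597 0.2475 0.0711] head 45.4 F [-0.5  0.4  3.9] t 18.45
time: 19.15
eef_pos: [0.4584, 0.247, 0.1688]
tcp_rot: [0.38, 0.925, -0.001, -0.001]
contact_force: [0.3, -1.0, -2.1]
opening: 0.265
finger_force: 59.8
shift [-214.7, 20.9, 2.2] yaw 0.4 | at [0.4578 0.2468 0.1677] head 45.4 F [-0.6 -0.9 -1.2] t 19.25
```

```bash
python3 -m crank '[[[-30,3,0],0,255],[[-70,7,0],0,255],[[-110,11,0],0,255],[[-150,15,0],0,255],[[-185,18,0],0,255],[[-205,20,0],0,255],[[-214,21,0],0,255],[[-214,21,0],0,255],[[-214,21,0],0,255]]'
python3 - <<'E'
from h import *
t,_=goto([*undock(-55,25),.165],45)
def hole(d,roi,z):
    u0,v0,u1,v1=roi; g=d["frame"][v0:v1,u0:u1].astype(float).mean(2); w=np.clip(np.median(np.r_[g[0],g[-1]])-25-g,0,None)
    v,u=np.mgrid[v0:v1,u0:u1]; return (np.array([(w*u).sum(),(w*v).sum()])/w.sum())
d7=dict(np.load("top7.npz")); c=hole(d7,(295,207,306,220),.06); p=onz(d7,c,.06); print("hole top cam",c,p*1000,dock(p))
s=dict(np.load("scene9.npz")); e=proj(s,[*undock(-55,25),.06])[0]; r=[int(e[0])-8,int(e[1])-5,int(e[0])+9,int(e[1])+6]
c=hole(s,r,.06); p=onz(s,c,.06); print("hole scene",e,c,p*1000,dock(p))
d=cam("scene"); np.savez("scene10.npz",**d)
i=cv2.resize(d["frame"][200:320,240:360],(600,600),interpolation=2); j=cv2.resize(s["frame"][240:300,280:360],(266,200),interpolation=2)
j2=np.zeros((600,200,3),np.uint8); j2[:200]=cv2.resize(s["frame"][265:295,295:345],(200,200),interpolation=2); j2[200:400]=cv2.resize(d7["frame"][200:225,287:312],(200,200),interpolation=2); cv2.imwrite("pics/m10.png",np.hstack([i,j2]))
E
```

```text
time: 20.15
eef_pos: [0.6251, 0.1126, 0.1691]
tcp_rot: [0.379, 0.925, -0.0, -0.001]
contact_force: [-0.2, 0.0, -0.5]
opening: 0.261
finger_force: 59.8
shift [-1.3, -1.1, 4.1] yaw 0.4 | at [0.6251 0.1126 0.1691] head 45.4 F [-0.2  0.  -0.5] t 20.15
hole top cam [299.70164241 212.70467813] [[626.6033636  112.13934643  60.        ]] [[-53.80964596  26.40386105]]
hole scene [315.5982269  274.69959534] [314.18449576 272.56715363] [[623.13871487 100.49137827  60.        ]] [[-55.47254883  14.36585013]]
```

View pics/m10.png

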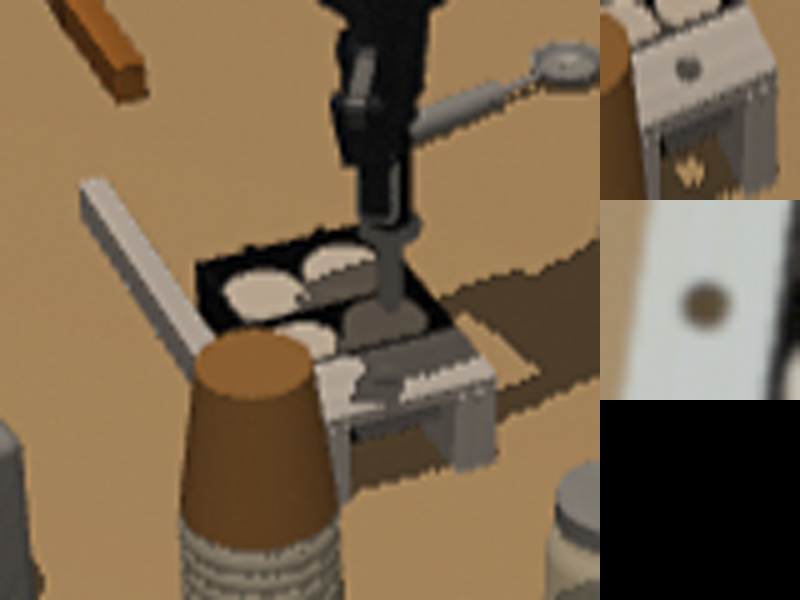

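The picture shows the pin hanging over the arch, shank axis at (390,265), i.e. image column 318. The insets show the hole at about (317,275) in the scene view and (299.7,212.6) in the top view.

Run:
```python
from h import *
s=dict(np.load("scene9.npz")); e=dict(np.load("scene10.npz"))
g=s["frame"].astype(int).mean(2); print(g[271:280,310:324].astype(int))
h=e["frame"].astype(int); 
for v in range(246,264,2): print(v,e["frame"][v,310:326].astype(int).mean(1).astype(int), (h[v,310:326,2]-h[v,310:326,0]))
st=get_state()["eef_pos"]; print(st)
for q in ([*st[:2],.13],[*st[:2],.105],[.6265,.1121,.06],[.6253,.1109,.06],[.6265,.1121,.105]): print(q,proj(e,q))
```

```text
[[139 165 164 162 160 160 160 159 157 157 156 155 155 155]
 [161 159 159 159 157 157 154 155 151 156 156 156 156 156]
 [156 157 157 154 141 134 131 134 128 144 156 157 157 157]
 [154 155 155 144  93  72  86  88  85  98 141 160 160 158]
 [153 153 154 142  78  74  72  73  70  78 121 159 156 155]
 [155 155 157 157 120  79  80  68  81 101 143 154 153 152]
 [157 158 157 159 158 139 138 123 140 156 155 153 153 154]
 [156 155 154 152 153 153 154 155 155 155 155 155 155 146]
 [151 150 150 150 152 153 154 154 154 146 146 138 140 111]]
246 [  5  28  60  57  59  58  49  40  41  44  62  59  56  59 118 128] [ 0  3  7  7  9  7  6  5  4  5  7  6  4 13 68 77]
248 [ 42  17  19  35  51  59  58  60  59  60  65  79  98 131 128 126] [10  4  3  4  5  7  8  8  8  7 15 30 48 79 76 76]
250 [168 170 170 141  99  45  59  61  61  59  80 132 128 127 127 126] [41 40 41 34 24  5  7  7  7  7 32 80 76 75 75 75]
252 [149 145  69  72  72  59  59  61  62  57  43  89 132 127 127 126] [35 33 16 17 17  9  7  8  7  5 10 54 79 76 75 75]
254 [ 77  76  77  77  77  64  59  61  62  59  40   2  43 121 131 127] [18 18 18 18 18 12
[... 163 characters left out ...]
74 67 45 45 61 63 62 59 41  3  6  6  4 31] [19 18 18 17 11  8  7  8  9  7  5  2 -1  0 -2 21]
260 [18 41 56 69 79 66 61 60 60 60 70 66 46 19  3  4] [ 5 11 13 17 19 13  8  7  8  8 16 16 11  4  1 -2]
262 [80 78 77 77 77 78 77 65 67 72 77 78 78 79 54 18] [20 19 19 18 18 18 19 12 12 18 19 18 19 18 13  4]
[0.62510898 0.11286191 0.16947978]
[np.float64(0.6251089780136314), np.float64(0.11286191367499893), 0.13] [[315.87845665 253.44257675]]
[np.float64(0.6251089780136314), np.float64(0.11286191367499893), 0.105] [[315.92774655 261.27481288]]
[0.6265, 0.1121, 0.06] [[315.42740093 275.06357507]]
[0.6253, 0.1109, 0.06] [[315.56513599 274.70389595]]
[0.6265, 0.1121, 0.105] [[315.33169301 261.29923114]]
```

```bash
python3 -c "
from h import *
goto([.6267,.112,.132],45.4)"
```

```text
shift [-1.8, 0.5, 37.5] yaw 0.0 | at [0.6251 0.1129 0.1695] head 45.4 F [-1.4  0.5 -0.3] t 20.2
```

```bash
python3 -m crank '[[[-1.8,0.5,15],0,255],[[-1.8,0.5,30],0,255],[[-1.8,0.5,37],0,255],[[-1.8,0.5,37],0,255],[[-1.8,0.5,37],0,255]]'; python3 -c "
from h import *
goto([.6267,.112,.11],45.4)"; python3 -m crank '[[[0,0,4],0,255],[[0,0,8],0,255],[[0,0,12],0,255],[[0,0,16],0,255],[[0,0,16],0,255]]'; python3 -c "
from h import *
goto([.6267,.112,.076],45.4)"
```

```text
time: 20.7
eef_pos: [0.6277, 0.1112, 0.1328]
tcp_rot: [0.38, 0.925, -0.0, -0.0]
contact_force: [0.1, 0.8, -0.4]
opening: 0.269
finger_force: 59.8
shift [1.3, -0.1, 22.8] yaw -0.0 | at [0.6277 0.1112 0.1328] head 45.4 F [ 0.1  0.8 -0.4] t 20.7
time: 21.2
eef_pos: [0.6274, 0.111, 0.1163]
tcp_rot: [0.38, 0.925, -0.0, -0.001]
contact_force: [0.5, -0.4, -0.8]
opening: 0.267
finger_force: 59.8
shift [1.1, 0.3, 40.3] yaw -0.0 | at [0.6274 0.111  0.1163] head 45.4 F [ 0.5 -0.4 -0.8] t 21.2
```

```bash
python3 -m crank '[[[0.5,0,4],0,255],[[0.5,0,8],0,255],[[0.5,0,12],0,255],[[0.5,0,16],0,255],[[0.5,0,16],0,255]]'; python3 -c "
from h import *
goto([.6267,.112,.076],45.4)"
```

```text
time: 21.7
eef_pos: [0.627, 0.1114, 0.1003]
tcp_rot: [0.38, 0.925, -0.0, -0.001]
contact_force: [-0.6, -0.2, -0.7]
opening: 0.267
finger_force: 59.8
shift [0.6, 0.3, 24.3] yaw -0.0 | at [0.627  0.1114 0.1003] head 45.4 F [-0.6 -0.2 -0.7] t 21.7
```

Tip is past the tongue's level with no force; continuing.

```bash
python3 -m crank '[[[0,0,5],0,255],[[0,0,10],0,255],[[0,0,15],0,255],[[0,0,19],0,255],[[0,0,21],0,255],[[0,0,21],0,255]]'; python3 -m crank '[[[0,0,1],0,255],[[0,0,2],0,255],[[0,0,3],0,255],[[0,0,4],0,255],[[0,0,4],0,255]]'
```

```text
time: 22.3
eef_pos: [0.6273, 0.1114, 0.0798]
tcp_rot: [0.38, 0.925, -0.0, -0.0]
contact_force: [-0.1, -0.7, -0.5]
opening: 0.266
finger_force: 59.8
time: 22.8
eef_pos: [0.6276, 0.1114, 0.0763]
tcp_rot: [0.38, 0.925, 0.0, 0.0]
contact_force: [-0.3, 0.2, -0.2]
opening: 0.269
finger_force: 59.9
```

```bash
python3 -m crank '[[[0,0,1],0,255],[[0,0,2],0,255],[[0,0,2],0,255]]'; python3 -m crank '[[[0,0,0],0,200],[[0,0,0],0,100],[[0,0,0],0,0],[[0,0,0],0,0],[[0,0,0],0,0],[[0,0,0],0,0]]'; python3 -m crank '[[[0,0,-10],0,0],[[0,0,-30],0,0],[[0,0,-70],0,0],[[0,0,-115],0,0],[[0,0,-160],0,0],[[40,0,-170],0,0],[[85,0,-170],0,0],[[130,0,-170],0,0],[[175,0,-170],0,0],[[215,0,-170],0,0]]'
python3 - <<'E'
from h import *
print(get_state()["eef_pos"])
d=cam("top"); np.savez("top12.npz",**d); P=cloud(d); z=P[...,2]; ok=d["range_z"]>0
k=np.zeros(z.shape,bool); k[195:230,285:325]=True
q=P[k&ok&(z>.1)&(z<.2)]; print("pin top",len(q), *( [q.mean(0),q.max(0),dock(q.mean(0))] if len(q) else []))
q=P[k&ok&(z>.064)&(z<.075)]; print(len(q),q.mean(0) if len(q) else "")
E
```

```text
time: 23.1
eef_pos: [0.6279, 0.1114, 0.0761]
tcp_rot: [0.379, 0.925, -0.0, 0.0]
contact_force: [-2.8, -0.2, 7.6]
opening: 0.262
finger_force: 60.7
time: 23.7
eef_pos: [0.6275, 0.1114, 0.0741]
tcp_rot: [0.38, 0.925, -0.0, -0.0]
contact_force: [-0.2, 0.3, 0.1]
opening: 0.997
finger_force: 0.0
time: 24.7
eef_pos: [0.473, 0.2636, 0.2453]
tcp_rot: [0.38, 0.925, 0.001, 0.0]
contact_force: [1.0, -0.1, 0.0]
opening: 1.001
finger_force: 0.0
[0.47297659 0.26362537 0.2453188 ]
pin top 59 [0.62566826 0.1107026  0.11826734] [0.63792281 0.12088663 0.12344631] [[-54.51666605  24.84220136]]
62 [0.62396997 0.10521553 0.06592046]
```

```bash
python3 -m crank '[[[0,0,0],0,0],[[0,0,0],0,0],[[0,0,0],0,0]]'
python3 - <<'E'
from h import *
a=dict(np.load("top7.npz")); b=cam("top")
P=cloud(b); z=P[...,2]; k=np.zeros(z.shape,bool); k[185:260,290:390]=True
D=dock(P[k&(b["range_z"]>0)&(z>.052)&(z<.068)]); D=D[(D[:,1]<-3)]; print("caddy rect",cv2.minAreaRect(D.astype(np.float32)))
k=np.zeros(z.shape,bool); k[200:270,425:520]=True; q=P[k&(b["range_z"]>0)&(z>.02)&(z<.05)]; print("stick dock",cv2.minAreaRect(dock(q).astype(np.float32)),q[:,2].max())
f=cv2.absdiff(np.load("top0.npz")["frame"],b["frame"]).max(2)>50
n,l,s,c=cv2.connectedComponentsWithStats(f.astype(np.uint8))
for i in range(1,n):
    if s[i,4]>12: print(s[i])
E
```

```text
time: 25.05
eef_pos: [0.4754, 0.2617, 0.2447]
tcp_rot: [0.38, 0.925, 0.0, 0.0]
contact_force: [-0.5, -0.2, 0.4]
opening: 1.002
finger_force: 0.0
caddy rect ((-54.65641784667969, -70.96878051757812), (110.44801330566406, 135.33982849121094), 0.1591159850358963)
stick dock ((-7.644100189208984, -484.6838073730469), (169.83175659179688, 125.96548461914062), 89.37620544433594) 0.049725091703874735
[ 308  196   93   55 2358]
[294 206  12  12  93]
[356 209  15  13 145]
[373 229  14  14 114]
[441 233  14   9  28]
[ 170  234  104  181 9218]
[472 247  11  42 129]
[ 256  267   76  157 4074]
[ 124  337   77   70 2272]
[    0   341   186   139 13781]
[ 202  409   92   71 3318]
[276 414  28  23 297]
[269 416   6   8  28]
[336 423  20   6  47]
[378 428   7  19  83]
[273 433   9  18  42]
[318 441   3  11  16]
[369 451  14  27 231]
```

```bash
python3 -c "
from plant import ctrl
print(ctrl.sign_off())"
```

```text
the job is handed in; nothing more can be done
None
```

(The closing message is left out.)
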